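# Set the strip trimmer's fence against its pointer stop

### The arm

A 6-joint arm with a two-finger parallel gripper is mounted at the origin on the work surface. World frame = base frame: x ahead of the robot, y to its left, z up, the work surface at z = 0. Lengths are in m, angles in rad, forces in N, time in s.
With the tool pointing down it reaches from about 0.35 to 0.775 m from the base axis. Payload 5.5 kg.
Tool frame: the origin (TCP) lies midway between the tips of the shut fingers; the grasp point (between the pads) lies 19 mm behind it; z points along the fingers, y is the line along which they close (so a half turn about z gives the same grasp; the last joint's range is limited). The gripper opens to 85 mm and grips with 20 to 120 N. Pads are 22 mm wide; open, the fingers measure 114 mm over their backs; the gripper's body (76 mm by 85 mm) begins 54 mm behind the grasp point. The pads swing forward as they close: fully open they stand 13 mm farther back than shut.
Start: joints at [-1.362, 0.313, 0.046, 1.304, 0, 1.431], TCP at [0.197, -0.54, 0.231] pointing down, gripper open.
Joint ranges: [-2.76, 2.76], [-0.86, 1.69], [-1.03, 1.26], [-2.2, 2.34], [-1.47, 1.5], [-3.14, 3.14]. Speed limits (rad/s): [2.57, 2.57, 3.14, 3.14, 3.14, 3.14].

### API

Orientations are given as a unit quaternion [w, x, y, z].
In Python, from workcell import telemetry, imaging, env gives the robot as it stands. The module is installed in compiled form; this text tells all that it offers.
- The arm moves only by the tool step_arm, never from a script. Its argument "moves" is a list of rows, each a list of 3 entries, a list of its own where there are three numbers: the shift along the tool's x, y, z in mm, then the turn, a rotation vector about the tool's x, y, z in rad, then the finger opening in mm, from 0 to 85.4. A call has 1 to 8 rows; each row is the pose to reach, as a shift and turn from the pose commanded when the call began, along the tool's axes at that moment; what a row does not reach only later rows make up. A row lasts 1/12 s, in which the tool goes at most 41.7 mm and 7.16 degrees, less where a joint would pass 70% of its speed; a pose out of reach is approached as far as the arm can. A call with a gripper value outside its range is refused whole. The fingers move at their own pace and stop on an object; "grip_force" is the grip in N (left out, the last holds). Time passes only in rows, so rows that repeat a pose let the fingers close. It gives the time, the measured TCP pose, the force, the opening and the grip force at its end, in the units of the state.
- telemetry.get_state(): the state, without advancing time (a new reading comes with each control period).
- imaging.read_camera(name): name is "scene" or "top" or "wrist"; returns the picture (400x640x3 uint8, red, green, blue); there is no depth.
- imaging.camera_params(name): a dict with "camera_matrix" (3x3 intrinsics, pixels), "pose" (4x4, takes a point from camera to world coordinates). Camera axes: x right, y up, looking along -z (the intrinsics and any distortion apply to the point x, -y, -z); pixel columns grow to the right and rows downward; lengths in m; the calibration is good to about 2 mm. The wrist camera is an equidistant fisheye: a pixel r from the principal point sees the ray r / f radians off the axis. A picture is of the moment at which its call begins: read the wrist's pose just before it. camera_params takes no time and is no camera call; for the wrist camera it gives the pose at the moment of the call.
- env.hand_in(): hands the job in; it is judged then, once.
The state is a dict: "clock": time; "joint_pos": joint angles; "qvel": joint speeds; "tau": joint torques, N m; "tcp_pos": TCP position; "orientation": TCP orientation; "wrist_force": force on the tool from outside, world axes, zero at the start; "ft_torque": the same for the moment, N m; "finger_gap": finger opening in m; "grip_force": force on a finger pad.
Only numpy, scipy, OpenCV 4.12 (cv2) and the standard library are available. Lean on these libraries where they do the work, as an engineer would, in place of code of your own. Each camera call takes 0.05 s, during which the arm holds its last target. There are 200 camera calls.

### The job

Set the strip trimmer up for the next straps: press down the pad in the middle of the fence's slide to free its brake and, keeping it pressed, push the slide along its rail until it butts against the stop that has the pointer; then let the pad spring up so that the brake holds the fence there. Touch and push only: do not drag the slide against its brake, and leave the weight, jar, maul and awl where they are.

Things in the scene. Friction and masses are not known exactly. Their poses are not given: they have to be found in the camera images.
- trimmer: Bench strip trimmer for leather, fixed: a grey board 350 mm (x) by 500 mm (y), its top 20 mm above the table, with an aluminium gauge rail along its own y, 125 mm to the -x side of the origin, and a cutter on a steel guide bar along x at its +y end (parts up to 85 mm above the table). Origin on the table under the board's middle; z up. The board lies turned by up to 0.3 rad, so take directions from its axes.
- fence (a joint): Place of the fence's slide along the rail, in m: 0 mid-run, growing towards the trimmer's +y; about -0.03 to 0.03 at the start. It does not tell where the stops are. The slide is an aluminium carriage 90 mm by 90 mm, its top 60 mm above the table, straddling the rail, with a low fence bar reaching 225 mm to +x over the board. With the brake free it runs with about 1.5 N of friction; with the brake on it holds against some 30 N: do not drag it.
- fence_mid (a point): Middle of the slide's carriage in plan, on the rail's centre line, 48 mm above the table. The carriage's flat end walls are 45 mm from it to the trimmer's +y and -y.
- brake_pad (a joint): How far the press pad is pushed down, in m: 0 up (brake on), 0.0075 fully down. It is sprung: the first 4 mm ease the brake off (4 mm takes about 6.5 N), below that the brake is free; fully down takes about 8.5 N, then it is hard against its end. It springs up by itself when let go.
- pad_top (a point): Middle of the press pad's flat top: a black ribbed plate 56 mm (x) by 58 mm (y), in a well 60 mm by 62 mm in the middle of the carriage. Up, it stands 1 mm above the carriage's rim (61 mm above the table); pressed, it sinks up to 6.5 mm below the rim, so that a fingertip in the well pushes the carriage by the pad's friction or by the well's walls.
- pointer_stop_mid (a point): Middle of the stop to go to, on the rail's centre line, 48 mm above the table, fixed: a dark steel block 60 mm (x) by 22 mm (y) astride the rail, top at 56 mm, with a thumbscrew 18 mm across up to 71 mm, and a flat pointer 16 mm wide that reaches 40 mm to +x from the block, over the white scale. It may be on either side of the slide. When the slide butts against it, fence_mid and this point are 56 mm apart.
- plain_stop_mid (a point): Middle of the other stop, on the other side of the slide, fixed: the same block and thumbscrew without a pointer. Not wanted now.
- weight: Bystander: loose steel weight standing on the board, 56 mm across, 60 mm high with a small knob on top. Origin at the middle of its underside.
- jar: Bystander: loose jar with a white cap on the table, 60 mm across, 75 mm high. Origin at the middle of its underside.
- maul: Bystander: loose leatherworker's maul standing on its head on the table, 54 mm across at the foot, 170 mm high: a round white head with a wooden handle upward. Origin at the middle of its underside.
- awl: Bystander: loose awl with a wooden handle, lying on the table, 150 mm long along its x, the point at +x. Origin under its middle.

How it is judged:
On the way, in this order (a step that is already met when the one before it is completed fails the run):
1. the pad is pressed and the brake is free (value of joint brake_pad above 0.003 m), for 0.1 s.
2. the slide butts against the pointer stop, the pad still pressed (distance between fence_mid and pointer_stop_mid below 0.0585 m and value of joint brake_pad above 0.003 m), for 0.1 s.
At the end, for the whole second after the job is handed in: The slide rests against the stop with the pointer (gap under 2.5 mm), the pad has sprung up (within 1 mm of its upper place) so that the brake holds, nothing moves, and the bystanders stand within 15 mm of where they were (distance between fence_mid and pointer_stop_mid below 0.0585 m and value of joint brake_pad below 0.001 m and velocity of joint fence between -0.005 and 0.005 m/s and distance of each of weight, jar, maul, awl from where it was at the start of the episode below 0.015 m); the robot touches nothing.
It fails at once if the slide was dragged against its brake (moving at over 10 mm/s with the pad up, more than 4 mm from its start and short of the stop) (value of joint brake_pad below 0.0015 m and distance of fence_mid from where it was at the start of the episode above 0.004 m and distance between fence_mid and pointer_stop_mid above 0.0625 m and (velocity of joint fence above 0.01 m/s or velocity of joint fence below -0.01 m/s)).
It fails at once if a bystander was moved or lifted by more than 15 mm (distance of any of weight, jar, maul, awl from where it was at the start of the episode above 0.015 m).
It also fails if it takes over 38 s, if anything falls off the work surface, if the arm or the gripper's body presses on something with over 40 N, if the wrist force passes 120 N, or if a joint passes its speed limit or range.

## Working session

There is one attempt and no reset: what is moved stays moved. The work goes in short steps, Python scripts to look and compute and a tool call to move; the robot and the scene stay as the last step left them, time stands still between calls to the robot, and variables do not carry over. Pictures are saved under pics/ and viewed, at most 10 in all, crops included, and the job is handed in when it is done.

Besides the shell and the picture viewer there is one more tool, called by a JSON object that holds its "op" and its "data". step_arm: Moves the arm, as the interface text tells. Its arguments: {"type":"object","properties":{"moves":{"type":"array"},"grip_force":{"type":"number"}},"required":["moves"]}

```bash
mkdir -p pics
cat > h.py <<'E'
import numpy as np, cv2
from workcell import telemetry, imaging, env
def snap(n,f):
    p=imaging.camera_params(n); im=imaging.read_camera(n); cv2.imwrite('pics/'+f,im[:,:,::-1]); np.savez('pics/'+f+'.npz',im=im,K=p['camera_matrix'],T=p['pose']); return im,p
def load(f):
    d=np.load('pics/'+f+'.npz'); return d['im'],d['K'],d['T']
def ray(K,T,uv,z):
    x=np.linalg.solve(K,[uv[0],uv[1],1]); d=T[:3,:3]@np.array([x[0],-x[1],-x[2]]); o=T[:3,3]
    return o+d*(z-o[2])/d[2]
E
python3 - <<'E'
from h import *
im,p=snap('top','top1.png'); im2,p2=snap('scene','scene1.png')
print(p,p2,telemetry.get_state())
E
```

```text
{'camera_matrix': array([[363.39182553,   0.        , 319.6812904 ],
       [  0.        , 363.39182553, 198.88792929],
       [  0.        ,   0.        ,   1.        ]]), 'pose': array([[ 0.01666896,  0.99678491, -0.07837089,  0.56822344],
       [-0.99985527,  0.01688429,  0.00208566,  0.00893517],
       [ 0.0034022 ,  0.07832478,  0.99692209,  0.97180197],
       [ 0.        ,  0.        ,  0.        ,  1.        ]])} {'camera_matrix': array([[374.86889167,   0.        , 326.52109052],
       [  0.        , 374.86889167, 199.97727153],
       [  0.        ,   0.        ,   1.        ]]), 'pose': array([[-0.33102358, -0.64218915,  0.69138736,  1.37831959],
       [ 0.94360905, -0.22136802,  0.24616693,  0.27713607],
       [-0.00503467,  0.73388643,  0.67925353,  0.82441239],
       [ 0.        ,  0.        ,  0.        ,  1.        ]])} {'clock': 0.1, 'joint_pos': array([-1.36159918e+00,  3.13940494e-01,  4.50828454e-02,  1.30361755e+00,
       -7.18823536e-06,  1.43123184e+00]), 'qvel': array([-0.00096016, -0.0016184 ,  0.00316938,  0.00083948, -0.00159863,
       -0.00026867]), 'tau': array([ 2.56462881e-03, -4.81724167e+01,  2.99244297e+01,  1.26828934e-02,
       -1.08741776e-04, -1.13511334e-06]), 'tcp_pos': array([ 0.19640718, -0.53991799,  0.23048543]), 'orientation': array([-8.38801880e-04,  9.84833807e-01,  1.73498322e-01, -3.28121045e-05]), 'wrist_force': array([ 0.2982484 , -0.17643432, -0.19274904]), 'ft_torque': array([-0.06609768, -0.03465562,  0.01940667]), 'grip_force': 0.0, 'finger_gap': 0.08541916536133011}
```

View pics/top1.png

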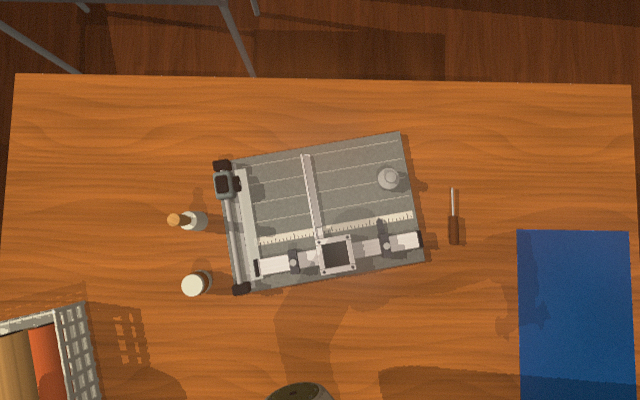

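View pics/scene1.png

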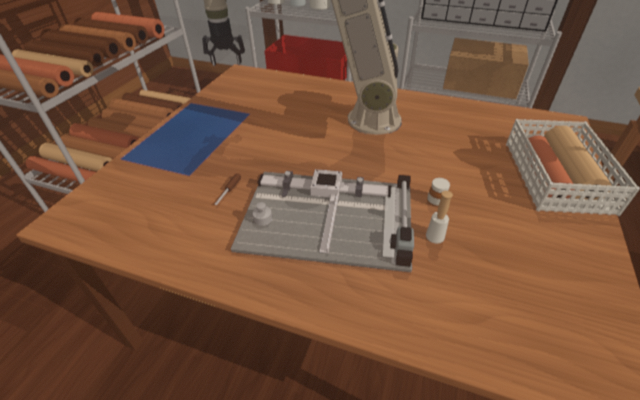

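The top view shows the carriage and pad at about (336,255), with the stops at about (293,261) and (387,245). The cutter (+y) is on the left, the weight at (389,178) and the awl at (454,217). I'll zoom in to find the pointer and measure.

Run:
```python
from h import *
im,K,T=load('top1.png')
c=im[195:300,240:440]; c=cv2.resize(c,None,fx=4,fy=4,interpolation=cv2.INTER_CUBIC)
cv2.imwrite('pics/crop1.png',c[:,:,::-1])
g=im.max(2).astype(int)
roi=np.zeros(g.shape,np.uint8); roi[225:285,315:360]=1
m=((g<75)&(roi>0)).astype(np.uint8)
n,l,s,ce=cv2.connectedComponentsWithStats(m)
for i in range(1,n):
    if s[i,4]>60: print(s[i],ce[i],ray(K,T,ce[i],.061), cv2.minAreaRect(np.argwhere(l==i)[:,::-1].astype(np.float32)))
for uv in [(293,261),(387,245),(336,255)]: print(uv,ray(K,T,uv,.06))
for uv in [(425,261),(400,131)]: print(ray(K,T,uv,.02))
```

```text
(293, 261) [0.48410746 0.07068748 0.06      ]
(387, 245) [ 0.52742221 -0.16273824  0.06      ]
(336, 255) [ 0.50062335 -0.0358865   0.06      ]
[ 0.48601969 -0.26901789  0.02      ]
[ 0.82836809 -0.2043267   0.02      ]
```

View pics/crop1.png

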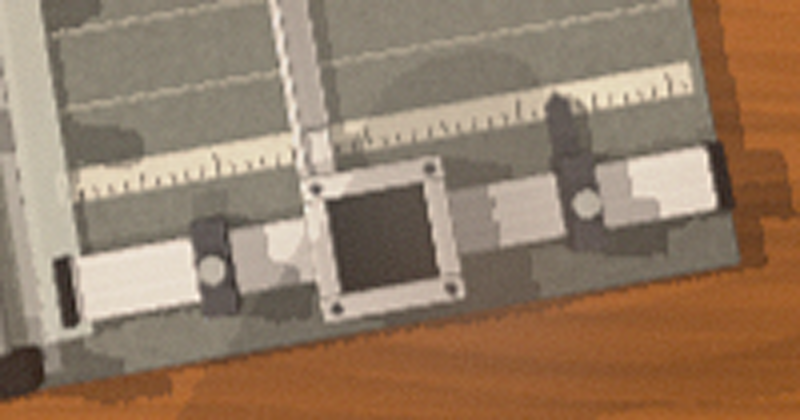

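The pointer is on the right-hand stop (crop (565,110)–(577,202)), towards the trimmer's −y. The pad centre is at crop (387,236). Next I'll compute positions and the shifts in tool axes.

```bash
cat >> h.py <<'E'
from scipy.spatial.transform import Rotation as R
def toolR(s):
    q=s['orientation']; return R.from_quat([q[1],q[2],q[3],q[0]])
E
python3 - <<'E'
from h import *
im,K,T=load('top1.png')
f=lambda x,y,z: ray(K,T,((x+.5)/4-.5+240,(y+.5)/4-.5+195),z)
pad=np.mean([f(x,y,.061) for x,y in [(327,195),(432,180),(445,277),(343,293)]],0)
s1=f(587,205,.071); s0=f(212,269,.071); b1=f(580,200,.056)
d=(s1-s0)[:2]; d/=np.linalg.norm(d)
print('pad',pad,'stop',s1,b1,'plain',s0,'dir -y',d,'yaw',np.arctan2(d[0],-d[1]))
print('dist',(s1-pad)[:2]@d,'lateral',np.cross(d,(pad-s0)[:2]))
s=telemetry.get_state(); r=toolR(s)
t=np.array([*pad[:2],.12])
print('shift mm',r.inv().apply(t-s['tcp_pos'])*1e3, 'tool axes',r.as_matrix())
Rd=np.column_stack([[-d[1],d[0],0],[d[0],d[1],0],[0,0,-1]])
print('rotvec',(r.inv()*R.from_matrix(Rd)).as_rotvec())
E
```

```text
pad [ 0.5040228 -0.0365759  0.061    ] stop [ 0.52574833 -0.15913161  0.071     ] [ 0.52807791 -0.15753776  0.056     ] plain [0.48298366 0.07081423 0.071     ] dir -y [ 0.18284199 -0.98314231] yaw 0.18387639816063733
dist 0.12446204449583137 lateral 0.0010490418576133004
shift mm [ 461.0802586  -367.73200223  111.20172628] tool axes [[ 9.39796663e-01  3.41733970e-01 -3.55690376e-04]
 [ 3.41734081e-01 -9.39795258e-01  1.64077521e-03]
 [ 2.26432497e-04 -1.66354659e-03 -9.99998591e-01]]
rotvec [-1.67844443e-03 -8.87721586e-05  1.64885206e-01]<stdin>:8: DeprecationWarning: Arrays of 2-dimensional vectors are deprecated. Use arrays of 3-dimensional vectors instead. (deprecated in NumPy 2.0)
```

{"op": "step_arm", "data": {"moves": [[[29,-23,0],[0,0,0.02],0],[[58,-46,0],[0,0,0.04],0],[[86,-69,0],[0,0,0.06],0],[[115,-92,0],[0,0,0.08],0],[[144,-115,0],[0,0,0.1],0],[[173,-138,0],[0,0,0.12],0],[[202,-161,0],[0,0,0.14],0],[[230,-184,0],[0,0,0.165],0]]}}

```text
clock: 0.77
tcp_pos: [0.3502, -0.2871, 0.231]
orientation: [-0.0, 0.996, 0.091, -0.0]
wrist_force: [0.3, -0.3, -0.0]
finger_gap: 0.0003
grip_force: 0.0
```

```bash
cat > m.py <<'E'
from h import *
s=telemetry.get_state(); r=toolR(s)
print(s['clock'],s['tcp_pos'],s['wrist_force'],s['finger_gap'])
print('shift mm',r.inv().apply(np.array([.504,-.0366,.12])-s['tcp_pos'])*1e3)
d=np.array([.18284,-.98314,0])
Rd=np.column_stack([[-d[1],d[0],0],d,[0,0,-1]])
print('rotvec',(r.inv()*R.from_matrix(Rd)).as_rotvec())
E
python3 m.py
```

```text
0.7667 [ 0.35020752 -0.28705681  0.23102128] [ 0.27882453 -0.30036589 -0.04798421] 0.00031730123363157267
shift mm [ 196.69875422 -218.35485679  111.07303554]
rotvec [-0.00036938  0.00014658 -0.00142531]
```

{"op": "step_arm", "data": {"moves": [[[25,-27,7],[0,0,0],0],[[49,-55,15],[0,0,0],0],[[74,-82,22],[0,0,0],0],[[98,-109,30],[0,0,0],0],[[123,-136,37],[0,0,0],0],[[148,-164,45],[0,0,0],0],[[172,-191,52],[0,0,0],0],[[197,-218,60],[0,0,0],0]]}}

```text
clock: 1.43
tcp_pos: [0.5039, -0.0367, 0.1708]
orientation: [0.0, 0.996, 0.092, -0.0]
wrist_force: [1.5, -0.5, -0.0]
finger_gap: 0.0
grip_force: 0.0
```

{"op": "step_arm", "data": {"moves": [[[0,0,25],[0,0,0],0],[[0,0,50],[0,0,0],0],[[0,0,60],[0,0,0],0],[[0,0,60],[0,0,0],0]]}}

```text
clock: 1.77
tcp_pos: [0.5011, -0.0378, 0.1085]
orientation: [-0.001, 0.996, 0.092, -0.003]
wrist_force: [-0.3, 0.1, -0.1]
finger_gap: 0.0
grip_force: 0.0
```

```bash
python3 m.py; python3 -c "
from h import *
a,_=snap('wrist','w1.png'); b,_=snap('top','top2.png'); c,_=snap('scene','scene2.png')
z=lambda i,x,y:cv2.resize(i[y:y+100,x:x+133],(400,300),interpolation=cv2.INTER_CUBIC)
o=np.vstack([np.hstack([z(b,270,200),z(c,260,120)]),np.hstack([cv2.resize(a,(400,250)),np.zeros((250,400,3),np.uint8)])])
cv2.imwrite('pics/mix.png',o[:,:,::-1])"
```

```text
1.7667 [ 0.50111625 -0.03779127  0.10845182] [-0.30999186  0.06046212 -0.12368354] 1.9360220855452664e-05
shift mm [  2.98718269  -0.67116036 -11.56381472]
rotvec [-0.00243921  0.00570918  0.00031289]
```

View pics/mix.png

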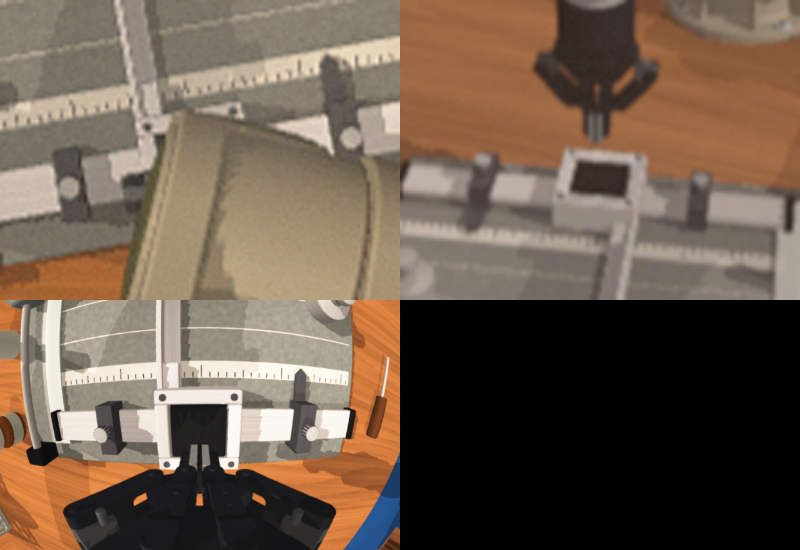

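The fingertips sit over the pad, centred along the rail (wrist view, about x=201 against a pad spanning 170–228). The pointer stop is to the right. I'll lower to just above the pad.

{"op": "step_arm", "data": {"moves": [[[0,0,20],[0,0,0],0],[[0,0,35],[0,0,0],0],[[0,0,44],[0,0,0],0],[[0,0,44],[0,0,0],0],[[0,0,44],[0,0,0],0],[[0,0,44],[0,0,0],0]]}}

```text
clock: 2.42
tcp_pos: [0.5045, -0.039, 0.0685]
orientation: [0.0, 0.996, 0.092, 0.001]
wrist_force: [0.1, 0.3, -0.4]
finger_gap: 0.0002
grip_force: 0.0
```

```bash
python3 m.py
```

```text
2.4167 [ 0.50450723 -0.03900571  0.0685105 ] [ 0.07538708  0.2835945  -0.4092356 ] 0.00023766123374415078
shift mm [ 2.94896898e-02 -2.41531728e+00 -5.14915378e+01]
rotvec [ 0.00082674 -0.00173954 -0.00051903]
```

{"op": "step_arm", "data": {"moves": [[[0,0,4],[0,0,0],0],[[0,0,8],[0,0,0],0],[[0,0,11],[0,0,0],0],[[0,0,11],[0,0,0],0],[[0,0,11],[0,0,0],0]]}}

```text
clock: 2.83
tcp_pos: [0.5047, -0.0389, 0.057]
orientation: [0.0, 0.996, 0.092, 0.001]
wrist_force: [-0.4, -0.6, 6.8]
finger_gap: 0.0002
grip_force: 3.2
```

{"op": "step_arm", "data": {"moves": [[[0,0,1],[0,0,0],0],[[0,0,2],[0,0,0],0],[[0,0,3],[0,0,0],0],[[0,0,3],[0,0,0],0],[[0,0,3],[0,0,0],0]]}}

```text
clock: 3.25
tcp_pos: [0.5047, -0.0389, 0.0543]
orientation: [0.001, 0.996, 0.092, 0.001]
wrist_force: [-0.4, -0.5, 7.4]
finger_gap: 0.0004
grip_force: 3.9
```

{"op": "step_arm", "data": {"moves": [[[0,1,0.5],[0,0,0],0],[[0,3,0.5],[0,0,0],0],[[0,6,0.5],[0,0,0],0],[[0,9,0.5],[0,0,0],0],[[0,12,0.5],[0,0,0],0],[[0,15,0.5],[0,0,0],0],[[0,18,0.5],[0,0,0],0],[[0,20,0.5],[0,0,0],0]]}}

```text
clock: 3.92
tcp_pos: [0.5085, -0.0583, 0.0539]
orientation: [0.0, 0.996, 0.092, 0.001]
wrist_force: [0.0, 2.6, 7.7]
finger_gap: -0.0001
grip_force: 4.0
```

```bash
python3 m.py; python3 -c "
from h import *
a,_=snap('wrist','w2.png'); c,_=snap('scene','scene3.png')
o=np.vstack([cv2.resize(a,None,fx=1,fy=1)[100:400],cv2.resize(c[120:220,240:453],(640,300),interpolation=cv2.INTER_CUBIC)])
cv2.imwrite('pics/mix2.png',o[:,:,::-1])"
```

```text
3.9167 [ 0.50848371 -0.05829755  0.05392307] [0.01429921 2.61148971 7.71711189] -8.280819057103829e-05
shift mm [ -0.26278805 -22.12356701 -66.08726708]
rotvec [ 0.00042498 -0.00263405  0.0001848 ]
```

View pics/mix2.png

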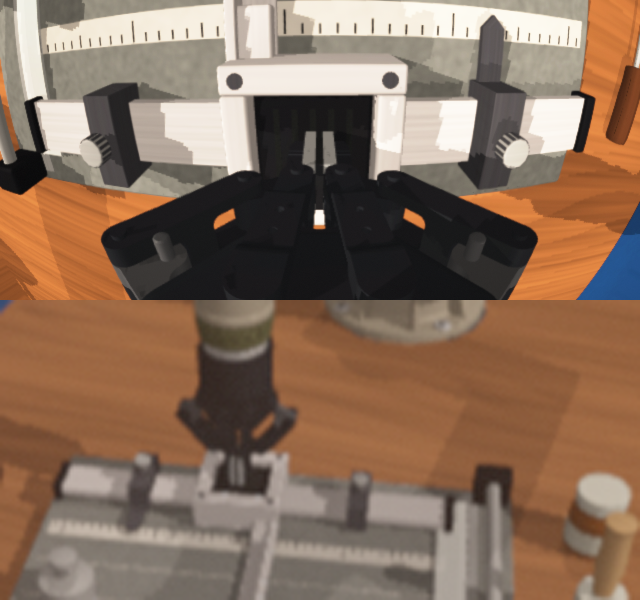

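The carriage moved with the fingertips: they sit near the middle of the well, and the gap to the pointer stop (wrist view, x≈405–475) is closing. I'll keep pushing.

{"op": "step_arm", "data": {"moves": [[[0,3,0],[0,0,0],0],[[0,6,0],[0,0,0],0],[[0,9,0],[0,0,0],0],[[0,13,0],[0,0,0],0],[[0,17,0],[0,0,0],0],[[0,21,0],[0,0,0],0],[[0,25,0],[0,0,0],0],[[0,28,0],[0,0,0],0]]}}

```text
clock: 4.68
tcp_pos: [0.5138, -0.0859, 0.054]
orientation: [0.0, 0.996, 0.092, 0.002]
wrist_force: [0.8, 2.3, 7.2]
finger_gap: -0.0
grip_force: 4.0
```

{"op": "step_arm", "data": {"moves": [[[0,2,0],[0,0,0],0],[[0,4,0],[0,0,0],0],[[0,6,0],[0,0,0],0],[[0,8,0],[0,0,0],0],[[0,10,0],[0,0,0],0],[[0,12,0],[0,0,0],0],[[0,13,0],[0,0,0],0],[[0,13,0],[0,0,0],0]]}}

```text
clock: 5.35
tcp_pos: [0.5164, -0.0989, 0.0541]
orientation: [0.0, 0.996, 0.092, 0.002]
wrist_force: [-0.1, 0.4, 6.9]
finger_gap: 0.0001
grip_force: 4.0
```

{"op": "step_arm", "data": {"moves": [[[0,1,0],[0,0,0],0],[[0,2,0],[0,0,0],0],[[0,3,0],[0,0,0],0],[[0,4,0],[0,0,0],0],[[0,5,0],[0,0,0],0],[[0,6,0],[0,0,0],0]]}}

```text
clock: 5.85
tcp_pos: [0.5174, -0.1044, 0.0541]
orientation: [0.0, 0.996, 0.092, 0.002]
wrist_force: [0.1, 1.6, 7.3]
finger_gap: 0.0001
grip_force: 4.0
```

{"op": "step_arm", "data": {"moves": [[[0,1,0],[0,0,0],0],[[0,2,0],[0,0,0],0],[[0,3,0],[0,0,0],0],[[0,4,0],[0,0,0],0]]}}

```text
clock: 6.18
tcp_pos: [0.5182, -0.1084, 0.0541]
orientation: [0.0, 0.996, 0.092, 0.002]
wrist_force: [0.7, 1.9, 7.7]
finger_gap: -0.0003
grip_force: 4.0
```

```bash
python3 m.py; python3 -c "
from h import *
a,_=snap('wrist','w3.png'); c,_=snap('scene','scene4.png')
o=np.vstack([a[100:400],cv2.resize(c[150:210,260:388],(640,300),interpolation=cv2.INTER_CUBIC)])
cv2.imwrite('pics/mix3.png',o[:,:,::-1])"
```

```text
6.1833 [ 0.51820004 -0.10836856  0.05411   ] [0.65645147 1.90799246 7.74412434] -0.00034474178764758314
shift mm [ -0.58488432 -73.10599382 -65.9471835 ]
rotvec [ 0.00074877 -0.00341112  0.00039297]
```

View pics/mix3.png

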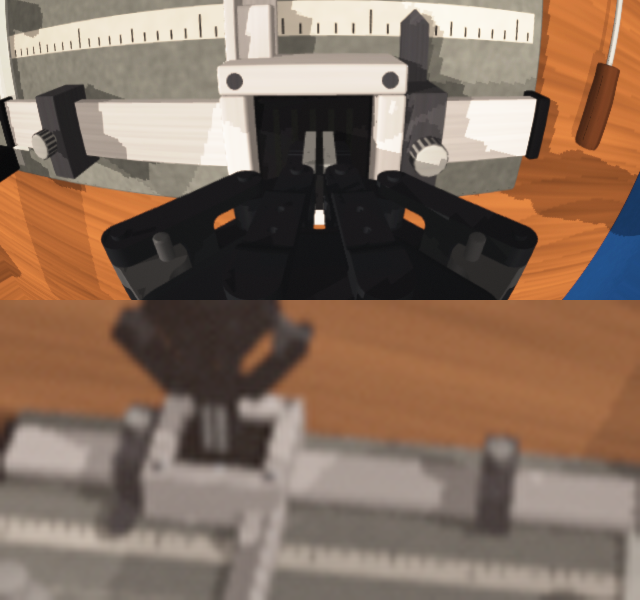

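The carriage has reached, or nearly reached, the pointer stop (wrist view: carriage edge x≈404, stop x≈405), and there's no slip in the well. I'll push a little further to feel for contact.

{"op": "step_arm", "data": {"moves": [[[0,1,0],[0,0,0],0],[[0,2,0],[0,0,0],0],[[0,3,0],[0,0,0],0]]}}

```text
clock: 6.53
tcp_pos: [0.5183, -0.1101, 0.0538]
orientation: [-0.001, 0.996, 0.092, 0.001]
wrist_force: [-0.2, 5.3, 7.1]
finger_gap: 0.0002
grip_force: 4.0
```

{"op": "step_arm", "data": {"moves": [[[0,1,0],[0,0,0],0],[[0,2,0],[0,0,0],0],[[0,3,0],[0,0,0],0]]}}

```text
clock: 6.78
tcp_pos: [0.5182, -0.1128, 0.0536]
orientation: [-0.001, 0.996, 0.092, 0.001]
wrist_force: [-0.5, 6.1, 7.6]
finger_gap: -0.0001
grip_force: 4.1
```

The lateral force jumped to about 6 N, so the slide is against the stop. I'll hold there, then lift straight up.

{"op": "step_arm", "data": {"moves": [[[0,0,0],[0,0,0],0],[[0,0,0],[0,0,0],0],[[0,0,0],[0,0,0],0],[[0,0,-2],[0,0,0],0],[[0,0,-5],[0,0,0],0],[[0,0,-9],[0,0,0],0],[[0,0,-15],[0,0,0],0],[[0,0,-30],[0,0,0],0]]}}

```text
clock: 7.45
tcp_pos: [0.516, -0.1138, 0.0814]
orientation: [-0.001, 0.996, 0.092, -0.002]
wrist_force: [0.3, 0.9, 0.1]
finger_gap: 0.0004
grip_force: 0.0
```

{"op": "step_arm", "data": {"moves": [[[0,0,-30],[0,0,0],0],[[0,0,-60],[0,0,0],0],[[0,0,-80],[0,0,0],0],[[0,0,-80],[0,0,0],0],[[0,0,-80],[0,0,0],0],[[0,0,-80],[0,0,0],0]]}}

```text
clock: 7.95
tcp_pos: [0.5171, -0.1142, 0.1621]
orientation: [-0.0, 0.996, 0.092, -0.001]
wrist_force: [-0.3, -0.4, 0.2]
finger_gap: -0.0003
grip_force: 0.0
```

```bash
python3 m.py; python3 -c "
from h import *
a,_=snap('wrist','w4.png'); c,_=snap('scene','scene5.png')
o=np.vstack([a[100:400],cv2.resize(c[150:210,260:388],(640,300),interpolation=cv2.INTER_CUBIC)])
cv2.imwrite('pics/mix4.png',o[:,:,::-1])"
```

```text
7.95 [ 0.51713144 -0.11424228  0.16206965] [-0.34304471 -0.43247958  0.15584267] -0.0002836749860705649
shift mm [  1.30793134 -78.72330313  42.08971322]
rotvec [-0.00027269  0.00108333 -0.00030113]
```

View pics/mix4.png

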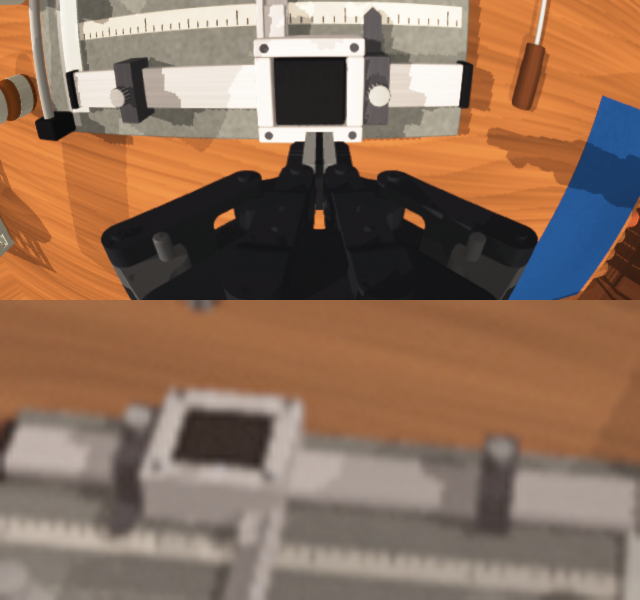

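The carriage butts against the pointer stop with no gap (wrist view x≈363), the pad is up, and the gripper is clear. I'm handing in.

```bash
python3 -c "
from workcell import env
print(env.hand_in())"
```

```text
the job is handed in; nothing more can be done
None
```

I pushed the slide up against the pointer stop with its pad held down, then let the pad spring up so the brake holds it there; the job is handed in, but no verdict came back.

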